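# Pick the large coasters out of the stacks and rack them

### The job

The next press job is for the large, thick coaster blanks, which are mixed into two stacks of small ones, some in the middle and some perhaps on top. Stand every large blank upright in its own slot between the tines of the rack, and leave the small blanks restacked neatly, lying flat, each on the stack it came from. They are ceramic, so set them down without dropping them, and leave the mugs, the bottle and the tape dispenser alone.

Things in the scene. Friction and masses are not known exactly. Their poses are not given: they have to be found in the camera images.
- rack: Rack on the bench, loose, 1 kg: wooden base 176 x 90 x 12 mm with two rows of 6 upright steel tines (5 mm wires, tops 51 mm above the bench) at y = +-20 mm and x = -60, -36, -12, 12, 36, 60 mm: 5 slots centred at x = -48, -24, 0, 24, 48 mm, each 19 mm wide between its tines. Origin: centre of the base's underside; z up, x along its length.
- rack_mid (a point): Middle slot of the rack: where the centre of a large disc comes to rest when it stands there, flat faces towards the rack's +-x, 50 mm above the bench; other slots lie 24 and 48 mm either way along x. The rim rests on two lengthwise steel rails (6 mm rods, centre lines 19 mm up, at y = +-20 mm). Axes as the rack's.
- big1_c (a point): Large coaster blank, a plain white ceramic disc with a cork back, 68 mm across and 12 mm thick, about 100 g. The point is its centre; z is the disc's axis. It starts in the middle of stack a, on a2 and under a3.
- big2_c (a point): Large coaster blank, a plain white ceramic disc with a cork back, 68 mm across and 12 mm thick, about 100 g. The point is its centre; z is the disc's axis. It starts in the middle of stack b, on b2 and under b3.
- big3_c (a point): Large coaster blank, a plain white ceramic disc with a cork back, 68 mm across and 12 mm thick, about 100 g. The point is its centre; z is the disc's axis. If present it starts on top of stack a, on a3.
- big4_c (a point): Large coaster blank, a plain white ceramic disc with a cork back, 68 mm across and 12 mm thick, about 100 g. The point is its centre; z is the disc's axis. If present it starts on top of stack b, on b4.
- a1_c (a point): Small blank, a plain white ceramic disc with a cork back, 60 mm across and 8 mm thick, about 50 g; starts as bottom of stack a, on the bench. The point is its centre; z is the disc's axis.
- a2_c (a point): Small blank, a plain white ceramic disc with a cork back, 60 mm across and 8 mm thick, about 50 g; starts as second of stack a. The point is its centre; z is the disc's axis.
- a3_c (a point): Small blank, a plain white ceramic disc with a cork back, 60 mm across and 8 mm thick, about 50 g; starts as in stack a above big1. The point is its centre; z is the disc's axis.
- b1_c (a point): Small blank, a plain white ceramic disc with a cork back, 60 mm across and 8 mm thick, about 50 g; starts as bottom of stack b, on the bench. The point is its centre; z is the disc's axis.
- b2_c (a point): Small blank, a plain white ceramic disc with a cork back, 60 mm across and 8 mm thick, about 50 g; starts as second of stack b. The point is its centre; z is the disc's axis.
- b3_c (a point): Small blank, a plain white ceramic disc with a cork back, 60 mm across and 8 mm thick, about 50 g; starts as in stack b above big2. The point is its centre; z is the disc's axis.
- b4_c (a point): Small blank, a plain white ceramic disc with a cork back, 60 mm across and 8 mm thick, about 50 g; starts as in stack b, on b3. The point is its centre; z is the disc's axis.
- mug1: White mug, 84 mm across, 85 mm tall; bystander, beyond or beside the work. Origin: centre of its underside.
- mug2: White mug, 84 mm across, 85 mm tall; bystander, beyond or beside the work. Origin: centre of its underside.
- spray: Clear bottle with a screw cap, 60 mm across, 170 mm tall; bystander, beyond or beside the work. Origin: centre of its underside.
- tape: Desk tape dispenser, about 130 x 55 x 84 mm; bystander, beyond or beside the work. Origin: centre of its underside.

How it is judged:
By the outcome, as a careful person would: the job done as asked, in the order asked, and still so for the second after the job is handed in, with the robot touching nothing.
Of big3, big4 only 1 to 2 are there at a start; the rules pass over those that are not, and their reading is None.
At some moment in a run one of rack may be knocked a few centimetres aside while the robot is not near it.
It also fails if it takes over 210 s, if anything falls off the work surface, if the arm or the gripper's body presses on something with over 40 N, if the wrist force passes 120 N, or if a joint passes its speed limit or range.

### The arm

A 6-joint arm with a two-finger parallel gripper is mounted at the origin on the work surface. World frame = base frame: x ahead of the robot, y to its left, z up, the work surface at z = 0. Lengths are in m, angles in degrees, forces in N, time in s.
With the tool pointing down it reaches from about 0.4 to 0.825 m from the base axis. Payload 7 kg.
Tool frame: the origin (TCP) lies midway between the tips of the shut fingers; the grasp point (between the pads) lies 19 mm behind it; z points along the fingers, y is the line along which they close (so a half turn about z gives the same grasp; the last joint's range is limited). The gripper opens to 88 mm and grips with 3 to 60 N. Pads are 19 mm wide; open, the fingers measure 130 mm over their backs; the gripper's body (78 mm by 193 mm) begins 47 mm behind the grasp point.
Start: joints at [84.746, 20.546, 0.682, 0, -70.136, -16.507], TCP at [0.25, 0.627, 0.227] pointing down, gripper open.
Joint ranges: [-176.03, 176.03], [-82.01, 121.73], [-58.28, 71.71], [-173.87, 95.51], [-174.79, -0.11], [-173.66, 173.66]. Speed limits (degrees/s): [136.94, 136.94, 172.46, 180, 180, 180].

### API

Orientations are given as a 3x3 rotation matrix whose columns are the frame's x, y, z axes.
In Python, from rig import robot gives the robot as it stands. Calls block until the motion is done:
- robot.goto(position, orientation): joint-space move of the TCP to a pose.
- robot.servo_line(position, ori=None, speed=0.15): straight line of the TCP; ori=None keeps the orientation; speed is the mean speed in m/s.
- robot.movej(angles): joint-space move.
- robot.move_gripper(opening): opening from 0.0 (shut) to 1.0 (fully open); the grip force is fixed at half the most; returns when the fingers have stopped.
- robot.dwell(seconds).
- robot.ik(position, orientation): joint angles nearest the present ones, or None.
- robot.grab_frame(name): name is "scene" or "top"; returns (picture, depth): 384x512x3 uint8, red, green, blue; 384x512 float32, m along the optical axis (not along the pixel's ray), 0 where there is no reading.
- robot.camera_info(name): a dict with "vfov" (degrees; the focal length in pixels is half the picture's height over the tangent of half this angle, whatever the lens; pixels are square), "cx", "cy" (the principal point, pixels), "view" (4x4, takes a point from world to camera coordinates). Camera axes: x right, y down, z forward; pixel columns grow to the right and rows downward; lengths in m; the calibration is good to about 2 mm. A picture is of the moment at which its call begins. camera_info takes no time and is no camera call.
A pose or a line that the arm cannot do raises robot.Unreachable and nothing moves.
- robot.job_done(): hands the job in; it is judged then, once.
Readings, each from a call of its own:
- robot.read_t(): time.
- robot.read_qpos(): joint angles.
- robot.read_qvel(): joint speeds.
- robot.read_effort(): joint torques, N m.
- robot.read_position(): TCP position.
- robot.read_tcp_rot(): TCP orientation.
- robot.read_force(): force on the tool from outside, world axes, zero at the start.
- robot.read_ft_torque(): the same for the moment, N m.
- robot.read_grip_width(): opening from 0.0 (shut) to 1.0 (fully open).
- robot.read_finger_force(): force on a finger pad.
Only numpy, scipy, OpenCV 4.12 (cv2) and the standard library are available. Lean on these libraries where they do the work, as an engineer would, in place of code of your own. Each camera call takes 0.05 s, during which the arm holds its last target. There are 200 camera calls.

## Working session

There is one attempt and no reset: what is moved stays moved. The work goes in short steps, each a Python script; the robot and the scene stay as the last script left them, time stands still between calls to the robot, and variables do not carry over. Pictures are saved under pics/ and viewed, at most 14 in all, crops included, and the job is handed in when it is done.

```bash
ls; mkdir -p pics
python3 - <<'E'
from rig import robot
import cv2,numpy as np
for n in("scene","top"):
    p,d=robot.grab_frame(n); i=robot.camera_info(n); print(n,i)
    np.savez(f"{n}0.npz",p=p,d=d); cv2.imwrite(f"pics/{n}0.png",cv2.resize(p[:,:,::-1],None,fx=1.5,fy=1.5))
    print((d>0).mean(), d[d>0].min(), d.max())
print(robot.read_position(),robot.read_tcp_rot(),robot.read_t())
E
```

```text
pics
scene {'vfov': 47.90353125155883, 'cx': 256.54716605650236, 'cy': 187.31869509207573, 'view': array([[-0.56220212,  0.82686365, -0.01500961,  0.39079923],
       [ 0.46354048,  0.30003672, -0.83373149, -0.2373575 ],
       [-0.68487882, -0.47568317, -0.55196605,  1.83049546],
       [ 0.        ,  0.        ,  0.        ,  1.        ]])}
0.9959818522135416 0.869464 3.8481286
top {'vfov': 54.70487430447601, 'cx': 245.829282909706, 'cy': 192.8386877794094, 'view': array([[ 0.00613389, -0.99989275,  0.01329931, -0.04678396],
       [-0.99852764, -0.00684126, -0.05381209,  0.64934126],
       [ 0.0538973 , -0.01294965, -0.99846251,  1.21458495],
       [ 0.        ,  0.        ,  0.        ,  1.        ]])}
0.9960072835286459 0.880889 2.0945115
[0.2501109  0.62649138 0.22571734] [[ 9.28697239e-01 -3.70838618e-01 -3.96787759e-04]
 [-3.70838797e-01 -9.28696174e-01 -1.41511302e-03]
 [ 1.56283281e-04  1.46135585e-03 -9.99998920e-01]] 0.1
```

View pics/scene0.png

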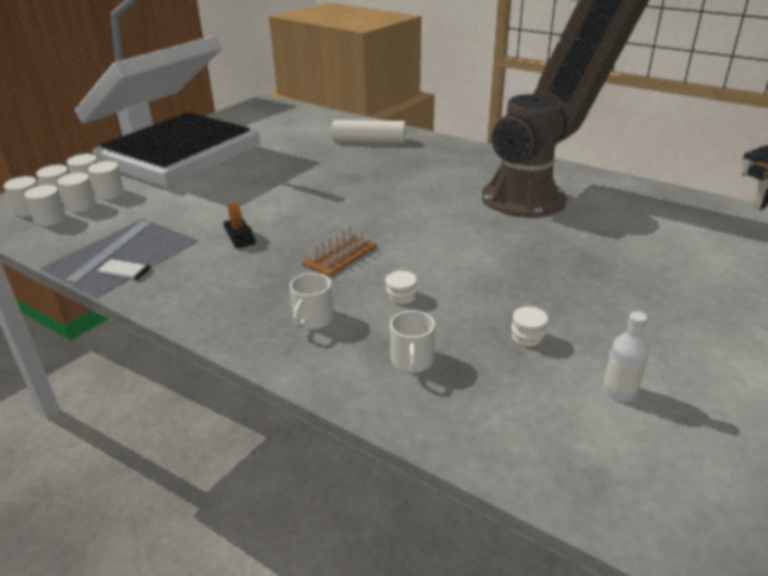

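View pics/top0.png

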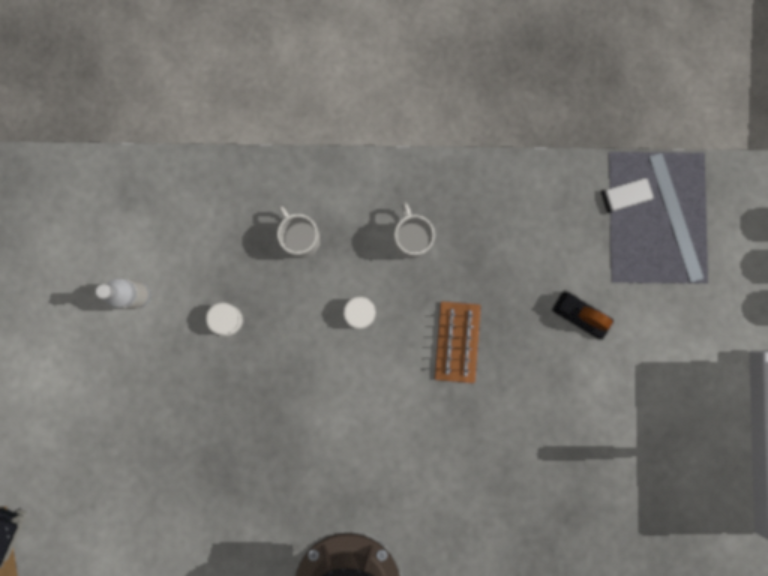

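The scene shows two white stacks, at about (402,287) and (530,326) in the 1.5x picture. In the 1.5x top view they are at (225,319) and (360,313), and the brown rack is at (457,342) with its long axis near world x. The mugs are behind the stacks, the bottle is at the left and the tape dispenser at the right. Next I measure stack heights, diameters and the rack pose.

```bash
cat > h.py <<'E'
import numpy as np, cv2
from rig import robot
def cam(n):
    i=robot.camera_info(n); f=192/np.tan(np.radians(i["vfov"]/2)); return f,i["cx"],i["cy"],np.array(i["view"])
def ray_plane(n,uv,z):
    f,cx,cy,V=cam(n); uv=np.atleast_2d(uv).astype(float); R,t=V[:3,:3],V[:3,3]
    o=-R.T@t; d=np.c_[(uv[:,0]-cx)/f,(uv[:,1]-cy)/f,np.ones(len(uv))]@R
    return o+d*((z-o[2])/d[:,2])[:,None]
def cloud(n,D):
    f,cx,cy,V=cam(n); v,u=np.mgrid[:384,:512]; P=np.dstack([(u-cx)/f*D,(v-cy)/f*D,D])
    return (P-V[:3,3])@V[:3,:3]
def proj(n,X):
    f,cx,cy,V=cam(n); c=np.atleast_2d(X)@V[:3,:3].T+V[:3,3]; return c[:,:2]/c[:,2:]*f+[cx,cy]
def discs(p,D,zmin=0.004):
    """white discs seen from above: list of (top z, centre xy, diameter)"""
    W=cloud("top",D); hsv=cv2.cvtColor(p,cv2.COLOR_RGB2HSV)
    m=((hsv[...,2]>165)&(hsv[...,1]<50)).astype(np.uint8)
    m[(W[...,0]>0.68)|(W[...,0]<.3)|(abs(W[...,1])>.33)]=0
    out=[]
    for c in cv2.findContours(m,cv2.RETR_EXTERNAL,cv2.CHAIN_APPROX_NONE)[0]:
        if cv2.contourArea(c)<150: continue
        k=np.zeros_like(m); cv2.drawContours(k,[c],-1,1,-1); k=cv2.erode(k,np.ones((7,7)))
        z=np.median(W[k>0][:,2]) if k.any() else np.nan
        out.append((z,c[:,0]))
    return out
def rack(p,D=None):
    hsv=cv2.cvtColor(p,cv2.COLOR_RGB2HSV)
    m=((hsv[...,0]<16)&(hsv[...,1]>110)&(hsv[...,2]>60)).astype(np.uint8)
    m=cv2.morphologyEx(m,cv2.MORPH_CLOSE,np.ones((9,9)))
    X=ray_plane("top",np.argwhere(m)[:,::-1],0.012); 
    idx=np.argwhere(m); ok=(X[:,0]>.35)&(X[:,0]<.75)&(X[:,1]>-.3)&(X[:,1]<.02)
    k=np.zeros_like(m); k[idx[ok,0],idx[ok,1]]=1
    c=max(cv2.findContours(k,cv2.RETR_EXTERNAL,cv2.CHAIN_APPROX_NONE)[0],key=cv2.contourArea)
    Q=ray_plane("top",c[:,0],0.012)[:,:2]
    (cx,cy),(w,h),a=cv2.minAreaRect((Q*1000).astype(np.float32))
    if w<h: a+=90
    a=(a+90)%180-90
    return np.array([cx,cy])/1000,a,(max(w,h),min(w,h))
E
python3 - <<'E'
from h import *
a=np.load("top0.npz"); p,D=a["p"],a["d"]
W=cloud("top",D); b=W[200:380,150:280].reshape(-1,3); print("bench z",np.median(b[:,2]),b[:,2].std())
for z,c in discs(p,D):
    X=ray_plane("top",c,z)[:,:2].astype(np.float32); o,r=cv2.minEnclosingCircle(X*1000); e=cv2.fitEllipse(X*1000)
    print("disc z",z,"circ",o,2*r,"ell",e,"areaD",np.sqrt(4*cv2.contourArea(X*1000)/np.pi))
print(rack(p))
s=np.load("scene0.npz"); P=cloud("scene",s["d"]); wh=(s["p"].min(2)>150)&(P[...,0]>.4)&(P[...,0]<.68)&(abs(P[...,1])<.33)
print([ (np.round(P[wh&(abs(P[...,1]-y)<.05)&(abs(P[...,0]-.55)<.07)][:,2],3).max()) for y in(.0,.2)])
s0=s["p"]; cv2.imwrite("pics/sc_crop.png",cv2.resize(s0[170:240,240:380,::-1],None,fx=5,fy=5,interpolation=cv2.INTER_CUBIC))
E
```

```text
bench z 0.0005516877020160082 0.07657521353633462
disc z 0.056620120805901494 circ (584.10498046875, 265.410888671875) 74.53288269042969 ell ((583.39697265625, 266.26312255859375), (63.20640563964844, 72.81300354003906), 164.05482482910156) areaD 67.6337836125483
disc z 0.04797778719293248 circ (599.2744750976562, -22.9832820892334) 66.416015625 ell ((599.3517456054688, -22.656755447387695), (63.212379455566406, 64.29988098144531), 72.54515838623047) areaD 63.542704890928626
(array([ 0.53533722, -0.23934163]), -4.5650634765625, (171.11814880371094, 87.25189208984375))
[np.float64(0.052), np.float64(0.058)]
```

View pics/sc_crop.png

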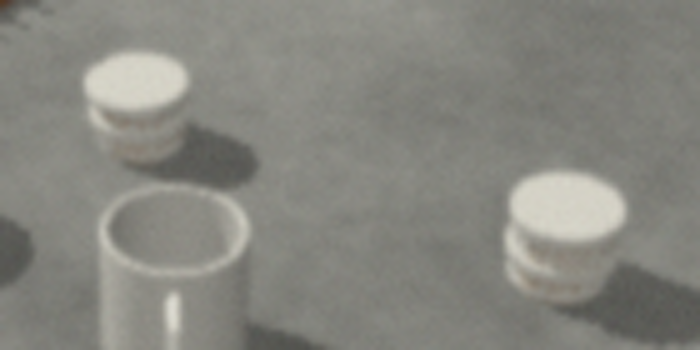

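Pictures and depth agree. Stack tops are at 48 mm (y=-0.023, stack a with big3) and 57 mm (y=0.266, stack b with big4), so all four large blanks are present. My plan is to grip each large disc with the tool tilted 45° and turn it upright for the rack. First I check reachability.

```bash
cat >> h.py <<'E'
def rot(az,tilt,s):
    """tool z tilted `tilt` deg from down towards azimuth az (deg); y horizontal with sign s"""
    a,t=np.radians([az,tilt]); h=np.array([np.cos(a),np.sin(a),0])
    z=h*np.sin(t)-np.array([0,0,np.cos(t)]); y=s*np.array([-np.sin(a),np.cos(a),0])
    return np.c_[np.cross(y,z),y,z]
BACK=0.012   # grasp this far behind the TCP on tilted picks
def tcp(c,R): return np.array(c)+R[:,2]*BACK
E
python3 - <<'E'
from h import *
for nm,c in(("a",(.599,-.023,.042)),("a",(.599,-.023,.15)),("b",(.583,.266,.05)),("b",(.583,.266,.022))):
  for az in (np.degrees(np.arctan2(c[1],c[0])),0,):
    for s in(1,-1):
      R=rot(az,45,s); q=robot.ik(tcp(c,R),R); print(nm,round(az),s,None if q is None else np.round(q))
for dx in(-.048,.048):
  for z in(.05,.16):
   for az in(-4.6,175.4):
    for s in(1,-1):
      R=rot(az,45,s); q=robot.ik(tcp((.535+dx,-.239,z),R),R); print("rack",dx,z,az,s,None if q is None else np.round(q))
E
```

```text
a -2 1 [ -19.   18.  -36. -122.  -14.   45.]
a -2 -1 [ -19.   18.  -36. -122.  -14. -135.]
a 0 1 [ -17.   17.  -34. -113.  -13.   35.]
a 0 -1 [ -17.   17.  -34. -113.  -13. -145.]
a -2 1 None
a -2 -1 None
a 0 1 None
a 0 -1 None
b 25 1 None
b 25 -1 None
b 0 1 None
b 0 -1 None
b 25 1 [   6.   23.  -34. -129.  -17.   54.]
b 25 -1 [   6.   23.  -34. -129.  -17. -126.]
b 0 1 None
b 0 -1 None
rack -0.048 0.05 -4.6 1 [-40.  14. -34. -84. -24.  20.]
rack -0.048 0.05 -4.6 -1 [ -40.   14.  -34.  -84.  -24. -160.]
rack -0.048 0.05 175.4 1 [ -5.  45.   2.   0. -92.  90.]
rack -0.048 0.05 175.4 -1 [ -5.  45.   2.   0. -92. -90.]
rack -0.048 0.16 -4.6 1 [-18.  -1. -37. -44. -14. -37.]
rack -0.048 0.16 -4.6 -1 [-18.  -1. -37. -44. -14. 143.]
rack -0.048 0.16 175.4 1 [  -5.   39.    6.    0. -102.   90.]
rack -0.048 0.16 175.4 -1 [  -5.   39.    6.    0. -102.  -90.]
rack 0.048 0.05 -4.6 1 [-29.  19. -26. -80. -17.   7.]
rack 0.048 0.05 -4.6 -1 [ -29.   19.  -26.  -80.  -17. -173.]
rack 0.048 0.05 175.4 1 [  -5.   52.   18.   -0. -101.   90.]
rack 0.048 0.05 175.4 -1 [  -5.   52.   18.   -0. -101.  -90.]
rack 0.048 0.16 -4.6 1 [-10.   7. -33. -34.  -7. -53.]
rack 0.048 0.16 -4.6 -1 [-10.   7. -33. -34.  -7. 127.]
rack 0.048 0.16 175.4 1 [  -5.   47.   22.   -0. -110.   90.]
rack 0.048 0.16 175.4 -1 [  -5.   47.   22.   -0. -110.  -90.]
```

Run:
```python
from h import *
for nm,uv,z in(("mug1",(199,157),.085),("mug2",(277,157),.085),("bottle",(68,194),.17),("tape",(388,210),.06)): print(nm,np.round(ray_plane("top",uv,z)[0],3))
for nm,c in(("a",(.599,-.023)),("b",(.583,.266))):
  for al in(40,50):
   for az in range(-180,180,15):
    for s in(1,):
      R=rot(az,al,s); qs=[robot.ik(tcp((*c,z),R),R) for z in(.022,.05,.14)]
      if all(q is not None for q in qs): print(nm,al,az,s,[list(np.round(q).astype(int)) for q in qs[::2]])
```

```text
mug1 [0.758 0.107 0.085]
mug2 [ 0.76  -0.139  0.085]
bottle [0.635 0.473 0.17 ]
tape [ 0.595 -0.499  0.06 ]
a 40 -180 1 [[np.int64(12), np.int64(49), np.int64(13), np.int64(-7), np.int64(-93), np.int64(81)], [np.int64(12), np.int64(42), np.int64(17), np.int64(-8), np.int64(-104), np.int64(79)]]
a 40 -165 1 [[np.int64(16), np.int64(48), np.int64(9), np.int64(-1), np.int64(-90), np.int64(89)], [np.int64(16), np.int64(42), np.int64(13), np.int64(-1), np.int64(-101), np.int64(89)]]
a 40 -150 1 [[np.int64(20), np.int64(47), np.int64(3), np.int64(6), np.int64(-85), np.int64(97)], [np.int64(20), np.int64(40), np.int64(7), np.int64(6), np.int64(-96), np.int64(98)]]
a 40 -135 1 [[np.int64(24), np.int64(45), np.int64(-5), np.int64(13), np.int64(-79), np.int64(103)], [np.int64(24), np.int64(38), np.int64(-1), np.int64(13), np.int64(-90), np.int64(106)]]
a 40 -120 1 [[np.int64(28), np.int64(42), np.int64(-14), np.int64(21), np.int64(-71), np.int64(108)], [np.int64(28), np.int64(34), np.int64(-10), np.int64(20), np.int64(-82), np.int64(112)]]
a 40 -105 1 [[np.int64(31), np.int64(38), np.int64(-25
[... 12825 characters left out ...]
 np.int64(-48), np.int64(-80), np.int64(37)], [np.int64(12), np.int64(35), np.int64(11), np.int64(-47), np.int64(-87), np.int64(29)]]
b 50 135 1 [[np.int64(15), np.int64(47), np.int64(16), np.int64(-42), np.int64(-89), np.int64(42)], [np.int64(15), np.int64(40), np.int64(19), np.int64(-42), np.int64(-97), np.int64(35)]]
b 50 150 1 [[np.int64(19), np.int64(51), np.int64(22), np.int64(-36), np.int64(-98), np.int64(48)], [np.int64(19), np.int64(44), np.int64(26), np.int64(-37), np.int64(-106), np.int64(42)]]
b 50 165 1 [[np.int64(24), np.int64(54), np.int64(27), np.int64(-30), np.int64(-104), np.int64(55)], [np.int64(24), np.int64(48), np.int64(31), np.int64(-31), np.int64(-113), np.int64(50)]]
```

```bash
cat >> h.py <<'E'
def top_disc(xy):
    """centre xy, height and diameter of the topmost disc near xy"""
    p,D=robot.grab_frame("top"); W=cloud("top",D)-[0,0,.0005]
    r=np.hypot(W[...,0]-xy[0],W[...,1]-xy[1]); z=np.median(W[r<.015][:,2])
    m=((r<.05)&(abs(W[...,2]-z)<.004)).astype(np.uint8)
    m=cv2.morphologyEx(m,cv2.MORPH_OPEN,np.ones((3,3)))
    c=max(cv2.findContours(m,cv2.RETR_EXTERNAL,cv2.CHAIN_APPROX_NONE)[0],key=cv2.contourArea)
    X=ray_plane("top",c[:,0],z)[:,:2].astype(np.float32)*1000
    o,_,_=cv2.fitEllipse(X); a=cv2.contourArea(X)
    return np.array(o)/1000,z,np.sqrt(4*a/np.pi)+2.2
def stat(tag): print(tag,"t %.1f"%robot.read_t(),"pos",np.round(robot.read_position(),4),"F",np.round(robot.read_force(),1),"w",round(88*robot.read_grip_width(),1),"ff",np.round(robot.read_finger_force(),1))
AL=50
def pick_big(c,az=90):
    R=rot(az,AL,1); robot.goto(tcp(c,R)+[0,0,.06],R); robot.servo_line(tcp(c,R),speed=.1)
    stat("at"); robot.move_gripper(0.0); stat("grip"); robot.servo_line(tcp(c,R)+[0,0,.10],speed=.12); stat("lift")
def slot_pose(dx):
    p,D=robot.grab_frame("top"); o,a,wh=rack(p); a=a if abs(a)<90 else a-180
    h=np.array([np.cos(np.radians(a)),np.sin(np.radians(a))]); return o+h*dx,a,wh
def down(s=-1): return rot(0,0,s)
E
python3 - <<'E'
from h import *
A,B=top_disc((.599,-.023)),top_disc((.583,.266)); print(A,B)
R=rot(90,AL,1); print(np.round(robot.ik(tcp((*A[0],.042),R)+[0,0,.06],R)))
pick_big((*A[0],.042))
s,a,wh=slot_pose(-.048); print("slot",s,a,wh)
R=rot(a+180,90-AL,-1); print(np.round(robot.ik(tcp((*s,.17),R),R)))
E
```

```text
(array([ 0.59973645, -0.01898386]), np.float64(0.04734678526776549), np.float64(56.037759387152754)) (array([0.5858255 , 0.27342459]), np.float64(0.05554900992388652), np.float64(53.24662109341733))
[-16.  34.   3. -48. -81.  33.]
at t 3.6 pos [ 0.5999 -0.0099  0.0341] F [-0.5  0.3 -0.1] w 88.1 ff 0.0
grip t 4.1 pos [ 0.5997 -0.0098  0.0349] F [-0.1 -1.   4.9] w 67.1 ff 30.3
lift t 5.1 pos [ 0.5993 -0.0096  0.1336] F [ 0.1  0.1 -1. ] w 67.2 ff 30.0Traceback (most recent call last):
  File "<stdin>", line 5, in <module>
  File "h.py", line 62, in slot_pose
    p,D=robot.grab_frame("top"); o,a,wh=rack(p); a=a if abs(a)<90 else a-180
                                        ~~~~^^^
  File "h.py", line 33, in rack
    c=max(cv2.findContours(k,cv2.RETR_EXTERNAL,cv2.CHAIN_APPROX_NONE)[0],key=cv2.contourArea)
ValueError: max() iterable argument is empty
```

Run:
```python
from h import *
R=rot(175.4,90-AL,-1); c=np.array([.535-.048*.997,-.239+.048*.08,.20]); robot.goto(tcp(c,R),R); stat("hover")
for n in("top","scene"):
    p,d=robot.grab_frame(n); np.savez(n+"1.npz",p=p,d=d)
    u,v=(proj(n,[[.535,-.239,.05]])[0]).astype(int); q=p[max(v-60,0):v+60,max(0,u-80):u+80,::-1]
    cv2.imwrite(f"pics/{n}1.png",cv2.resize(q,None,fx=5,fy=5,interpolation=cv2.INTER_CUBIC)); print(n,u-80,v-60)
```

```text
hover t 6.9 pos [ 0.4793 -0.2344  0.1904] F [ 0.5  0.8 -1.9] w 67.4 ff 30.0
top 226 168
scene 146 98
```

View pics/top1.png

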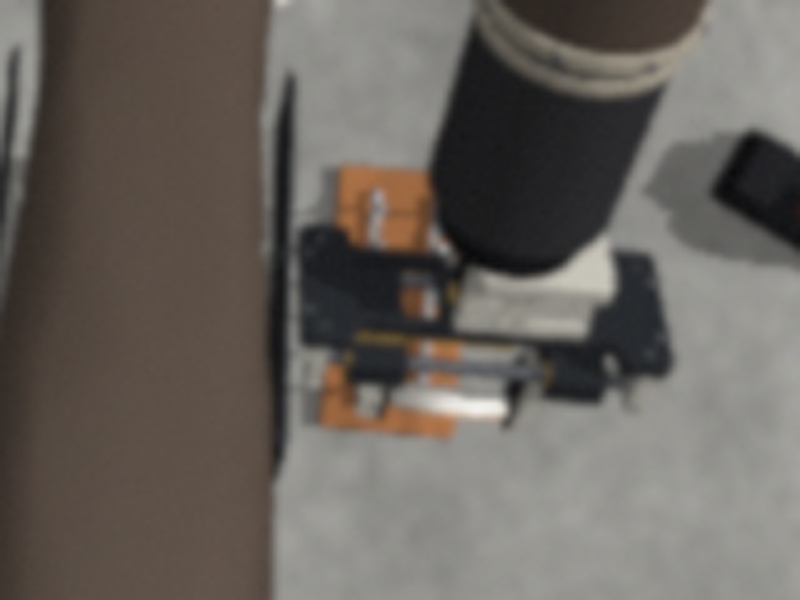

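View pics/scene1.png

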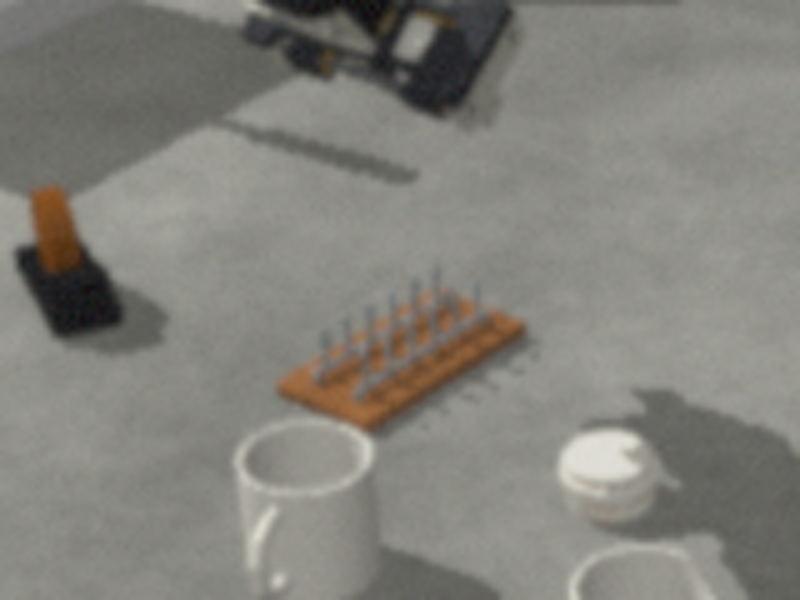

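Top view: the white disc hangs upright, from about (385,395) to (510,410) in the crop, over the near end of the rack. The scene crop shows the rack unmoved at about (400,360), with all its tines visible. I compare the seen disc edge with the kinematic prediction to get the camera offset.

```bash
cat >> h.py <<'E'
def disc_edge(p,c,az,dz=0.):
    """predicted vs seen pixels of an upright disc's upper rim (top view): returns world offset seen-predicted at rim height"""
    a=np.radians(az); h=np.array([np.cos(a),np.sin(a),0]); l=np.array([-h[1],h[0],0]); c=np.array(c)
    t=np.radians(np.linspace(50,130,17)); P=[c+s*.006*h+.034*(np.cos(k)*l+np.sin(k)*np.array([0,0,1])) for s in(-1,1) for k in t]
    poly=proj("top",P); m0=np.zeros(p.shape[:2],np.uint8); cv2.fillConvexPoly(m0,cv2.convexHull(poly.astype(np.float32)).astype(np.int32),1)
    m=((p.min(2)>135)&(cv2.dilate(m0,np.ones((9,5)))>0))
    g=np.argwhere(m)[:,::-1].mean(0); g0=poly.mean(0)
    return (ray_plane("top",g,c[2]+.03)-ray_plane("top",g0,c[2]+.03))[0,:2]*1000,m.sum(),m0.sum(),g,g0
E
python3 - <<'E'
from h import *
R=robot.read_tcp_rot(); c=robot.read_position()-R[:,2]*BACK; print("c",c)
p=np.load("top1.npz")["p"]; print(disc_edge(p,c,-4.6))
# image rows of brightness along a column through the disc
g=p[...,:].min(2); u0,v0=proj("top",[c+[0,0,.03]])[0]; print(u0,v0); u=int(u0)
for k in range(u-8,u+9,4): print(k,list(g[int(v0)-9:int(v0)+12,k]))
# rack check in both cameras: base top-face corners seen by projecting the estimate onto scene
s=np.load("scene1.npz")["p"]; o=np.array([.5353,-.2393]); a=np.radians(-4.6); h=np.array([np.cos(a),np.sin(a)]); l=np.array([-h[1],h[0]])
tops=[np.r_[o+h*x+l*y,.051] for y in(-.02,.02) for x in(-.06,-.036,-.012,.012,.036,.06)]
C=[np.r_[o+h*x+l*y,.012] for x,y in((-.088,-.045),(.088,-.045),(.088,.045),(-.088,.045))]
for n,im in(("scene",s),("top",np.load("top0.npz")["p"])):
    im=cv2.resize(im[:,:,::-1].copy(),None,fx=6,fy=6,interpolation=cv2.INTER_CUBIC)
    for q in proj(n,tops): cv2.circle(im,tuple(((q+.5)*6).astype(int)),2,(0,255,255),-1)
    cv2.polylines(im,[((proj(n,C)+.5)*6).astype(np.int32)],True,(255,0,0),1)
    u,v=(proj(n,[[*o,.03]])[0]*6).astype(int); cr=im[v-190:v+190,u-190:u+190]; globals()["cr_"+n]=cr
cv2.imwrite("pics/rackchk.png",np.hstack([cr_scene,cr_top]))
E
```

```text
c [ 0.48701461 -0.23517368  0.19981762]
(array([-2.04791199, -4.32748149]), np.int64(138), np.uint64(99), array([318.61594203, 249.35507246]), array([317.03344396, 248.59301371]))
316.9603609246694 248.55773986874485
308 [np.uint8(71), np.uint8(83), np.uint8(77), np.uint8(60), np.uint8(62), np.uint8(93), np.uint8(123), np.uint8(142), np.uint8(148), np.uint8(144), np.uint8(117), np.uint8(83), np.uint8(68), np.uint8(64), np.uint8(67), np.uint8(83), np.uint8(119), np.uint8(141), np.uint8(146), np.uint8(146), np.uint8(147)]
312 [np.uint8(99), np.uint8(101), np.uint8(96), np.uint8(90), np.uint8(92), np.uint8(101), np.uint8(125), np.uint8(158), np.uint8(179), np.uint8(187), np.uint8(177), np.uint8(136), np.uint8(91), np.uint8(74), np.uint8(73), np.uint8(84), np.uint8(117), np.uint8(136), np.uint8(141), np.uint8(142), np.uint8(143)]
316 [np.uint8(80), np.uint8(93), np.uint8(98), np.uint8(86), np.uint8(81), np.uint8(91), np.uint8(116), np.uint8(153), np.uint8(198), np.uint8(221), np.uint8(219), np.uint8(179), np.uint8(126), np.uint8(100), np.uint8(99), np.uint8(109), np.uint8(124), np.uint8(136), np.uint8(140), np.uint8(141), np.uint8(142)]
320 [np.uint8(136), np.uint8(116), np.uint8(97), np.uint8(98), np.uint8(123), np.uint8(137), np.uint8(136), np.uint8(136), np.uint8(166), np.uint8(219), np.uint8(233), np.uint8(219), np.uint8(172), np.uint8(145), np.uint8(144), np.uint8(144), np.uint8(143), np.uint8(143), np.uint8(142), np.uint8(143), np.uint8(145)]
324 [np.uint8(133), np.uint8(118), np.uint8(100), np.uint8(96), np.uint8(112), np.uint8(132), np.uint8(139), np.uint8(136), np.uint8(161), np.uint8(215), np.uint8(230), np.uint8(215), np.uint8(168), np.uint8(143), np.uint8(143), np.uint8(143), np.uint8(142), np.uint8(141), np.uint8(139), np.uint8(140), np.uint8(142)]
```

View pics/rackchk.png

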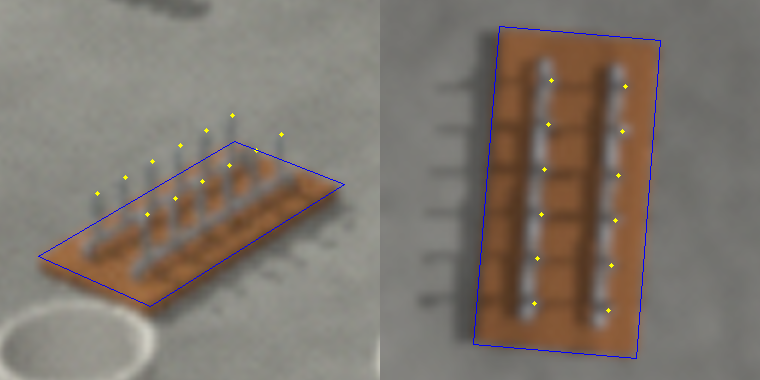

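```bash
cat >> h.py <<'E'
def lower_to_contact(z0,z1,step=.0015,thr=4.,speed=.06):
    """lower the TCP from z0 to z1 until the upward force rises by thr"""
    p=robot.read_position(); tgt=p.copy(); tgt[2]=z0; robot.servo_line(tgt,speed=speed); robot.dwell(.1); f0=robot.read_force(); print("f0",np.round(f0,1))
    while tgt[2]>z1:
        tgt[2]-=step; robot.servo_line(tgt,speed=.03); f=robot.read_force()-f0
        if f[2]>thr or np.hypot(*f[:2])>10: break
    print("stop z",round(tgt[2],4),"df",np.round(f,1)); return f
E
python3 - <<'E'
from h import *
off=np.array([.002,.0015]); o=np.array([.5353,-.2393])+off; a=-4.6; h=np.array([np.cos(np.radians(a)),np.sin(np.radians(a))])
R=rot(a+180,90-AL,-1); s=o-.048*h
robot.servo_line(tcp((*s,.095),R),R,speed=.1); stat("low")
p,d=robot.grab_frame("top"); np.savez("top2.npz",p=p,d=d); c=robot.read_position()-robot.read_tcp_rot()[:,2]*BACK
print(disc_edge(p,c,a)[:1])
P,d=robot.grab_frame("scene")
u,v=proj("top",[[*s,.05]])[0].astype(int); A=cv2.resize(p[v-30:v+30,u-30:u+30],(390,390),interpolation=cv2.INTER_CUBIC)
u,v=proj("scene",[[*s,.07]])[0].astype(int); B=cv2.resize(P[v-30:v+30,u-30:u+30],(390,390),interpolation=cv2.INTER_CUBIC)
cv2.imwrite("pics/low.png",np.hstack([A,B])[:,:,::-1])
E
```

```text
low t 8.2 pos [ 0.4822 -0.2335  0.0864] F [ 0.2 -0.6 -0.3] w 67.6 ff 30.0
(array([ 0.6746181 , -0.96415785]),)
```

View pics/low.png

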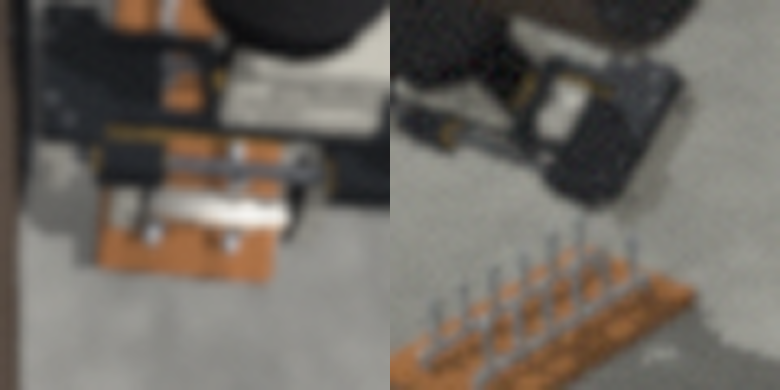

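Run:
```python
from h import *
p=np.load("top2.npz")["p"]; off=np.array([.002,.0015]); o=np.array([.5353,-.2393]); a=-4.6; r=np.radians(a); h=np.array([np.cos(r),np.sin(r)]); l=np.array([-h[1],h[0]])
s=o+off-.048*h; u,v=proj("top",[[*s,.05]])[0].astype(int)
for x,y in((152,235),(230,241)):
    w=ray_plane("top",((x+.5)/6.5-.5+u-30,(y+.5)/6.5-.5+v-30),.051)[0,:2]-o; print("tine tip rel rack mm",w@h*1000,w@l*1000)
c=robot.read_position()-robot.read_tcp_rot()[:,2]*BACK
g=p.min(2).astype(float); U,V=proj("top",[c+[0,0,.032]])[0]; print("pred",U,V)
for k in range(int(U)-4,int(U)+9,2):
    col=g[int(V)-6:int(V)+8,k]; print(k,col.astype(int))
print("px mm",np.linalg.norm(ray_plane("top",(U,V),.12)-ray_plane("top",(U,V+1),.12))*1000)
```

```text
tine tip rel rack mm -64.93073757776088 23.532669986028754
tine tip rel rack mm -64.58179982063328 -15.179863273390668
pred 309.63612654924276 244.35266547010372
305 [ 79  62  80 117 157 179 180 153 105  70  64  64  66  67]
307 [ 76  57  66 111 161 194 205 186 133  75  50  50  58  62]
309 [ 86  72  78 105 147 196 220 214 162 109 105 112  97  77]
311 [ 86  92 115 124 143 191 225 226 181 129 132 140 119  86]
313 [ 92  91  95 100 139 202 233 233 192 129  90  75  73  71]
315 [ 91  80  74  84 114 163 218 228 186 116  80  75  75  75]
317 [ 97  87  86  93 118 165 212 223 185 132 113 116 124 125]
px mm 3.0103845920616337
```

Run:
```python
from h import *
o=np.array([.5353,-.2393]); a=-4.6; r=np.radians(a); h=np.array([np.cos(r),np.sin(r)]); l=np.array([-h[1],h[0]])
for f in("top0","top1","top2"):
    p=np.load(f+".npz")["p"].astype(float); red=p[...,0]-p[...,2]   # brown base contrast
    for y in(-.035,0,.035):      # near end edge (x=-88) along lines of constant rack y
        xs=np.arange(-.11,-.065,.0005); q=proj("top",[np.r_[o+h*x+l*y,.012] for x in xs]).astype(np.float32)
        e=cv2.remap(red.astype(np.float32),q[:,0].copy(),q[:,1].copy(),cv2.INTER_LINEAR).ravel(); i=np.argmax(e>(e[:15].mean()+e[-10:].mean())/2); print(f,"end edge y",y,round(xs[i]*1000,1),e[-1],end=" | ")
    for x in(-.078,):
      for sg in(-1,1):
        ys=sg*np.arange(.07,.03,-.0005); q=proj("top",[np.r_[o+h*x+l*y,.012] for y in ys]).astype(np.float32)
        e=cv2.remap(red.astype(np.float32),q[:,0].copy(),q[:,1].copy(),cv2.INTER_LINEAR).ravel(); i=np.argmax(e>(e[:15].mean()+e[-10:].mean())/2); print("side",round(ys[i]*1000,1),end=" | ")
    print()
# brightness along tine-top line of nearest tines, in top0 and top2
for f in("top0","top2"):
    g=np.load(f+".npz")["p"].min(2).astype(np.float32)
    for y in(.02,-.02):
        xs=np.arange(-.085,-.025,.003); q=proj("top",[np.r_[o+h*x+l*y,.051] for x in xs]).astype(np.float32)
        print(f,y,cv2.remap(g,q[:,0].copy(),q[:,1].copy(),cv2.INTER_LINEAR).ravel().astype(int))
```

```text
top0 end edge y -0.035 -86.5 78.71094 | top0 end edge y 0 -86.5 74.10742 | top0 end edge y 0.035 -87.0 64.6875 | side -45.0 | side 44.0 | 
top1 end edge y -0.035 -90.5 11.875 | top1 end edge y 0 -90.0 11.951172 | top1 end edge y 0.035 -87.0 77.53125 | side -45.0 | side 44.5 | 
top2 end edge y -0.035 -86.5 90.84375 | top2 end edge y 0 -86.5 86.35742 | top2 end edge y 0.035 -88.0 43.6875 | side -45.0 | side 44.0 | 
top0 0.02 [ 92  66  53  51  56  70  90 103 102  94  87  92  93  88  83  83  83  86
  90  94]
top0 -0.02 [100  76  62  59  64  78  92  97  93  86  82  85  83  79  80  87  92  89
  87  87]
top2 0.02 [114  83  66  64  71  87 109 120 113 101 105 120 128 122 103  75  55  54
  62  66]
top2 -0.02 [121  93  76  73  79  96 113 119 122 146 195 229 227 200 148 119 111 101
  93  96]
```

Base edges give the same rack pose in all three pictures, and the seen disc rim matches the kinematics within 1 mm. So I drop the offset and lower to contact.

Run:
```python
from h import *
o=np.array([.5358,-.2393]); a=-4.6; h=np.array([np.cos(np.radians(a)),np.sin(np.radians(a))])
R=rot(a+180,90-AL,-1); s=o-.048*h
robot.servo_line(tcp((*s,.095),R),R,speed=.1)
dz=R[2,2]*BACK
f=lower_to_contact(.082+dz,.058+dz,step=.004,thr=5)   # past the tine tops
if f[2]<5: f=lower_to_contact(.057+dz,.043+dz,step=.001,thr=4)
stat("end")
```

```text
f0 [ 0.9  0.6 -1. ]
stop z 0.0488 df [-1.2 -0.5  0.6]
f0 [-0.5 -0.1 -0.7]
stop z 0.0378 df [0.9 0.6 5.9]
end t 13.6 pos [ 0.4801 -0.2351  0.0386] F [0.4 0.5 5.2] w 67.7 ff 30.0
```

```bash
cat >> h.py <<'E'
from scipy.optimize import least_squares
def top_disc(xy,z,rad):
    """centre of the topmost disc (known height z, radius): circle fit to the white outline on the side away from the camera's foot"""
    p,D=robot.grab_frame("top"); hsv=cv2.cvtColor(p,cv2.COLOR_RGB2HSV); f,cx,cy,V=cam("top"); foot=(-V[:3,:3].T@V[:3,3])[:2]
    m=((hsv[...,2]>165)&(hsv[...,1]<50)).astype(np.uint8)
    W=cloud("top",D); zm=np.median(W[np.hypot(W[...,0]-xy[0],W[...,1]-xy[1])<.012][:,2])
    Q=[c for c in cv2.findContours(m,cv2.RETR_EXTERNAL,cv2.CHAIN_APPROX_NONE)[0] if cv2.contourArea(c)>100]
    Xs=[ray_plane("top",c[:,0],z)[:,:2] for c in Q]; X=min(Xs,key=lambda x:np.linalg.norm(x.mean(0)-xy)); c=X.mean(0)
    d=(c-foot)/np.linalg.norm(c-foot)
    for _ in range(3):
        S=X[(X-c)@d>-.3*rad]; r=least_squares(lambda q:np.hypot(*(S-q[:2]).T)-q[2],[*c,rad]); c=r.x[:2]
    print("disc",np.round(c,4),"r mm",round(r.x[2]*1000,1),"res",round(np.std(r.fun)*1000,2),"z depth",round(zm,4)); return c
E
python3 - <<'E'
from h import *
robot.move_gripper(1.0); q=robot.read_position(); robot.servo_line(q+[0,0,.1],speed=.15); stat("off")
R=down(); robot.goto([.48,.12,.2],R); print(robot.read_qpos())
A=top_disc((.599,-.023),.036,.03); B=top_disc((.583,.266),.056,.034)
p,d=robot.grab_frame("top"); np.savez("top3.npz",p=p,d=d); print(rack(p))
cv2.imwrite("pics/top3.png",cv2.resize(p[100:300,60:400,::-1],None,fx=2.3,fy=2.3)); stat("")
E
```

```text
off t 15.0 pos [ 0.4796 -0.2347  0.1371] F [ 0.4 -0.4 -0.2] w 88.3 ff 0.0
[ 3.68186992e+01  4.64076077e+00 -2.37825795e+01  1.37143205e-03
 -6.16192540e+01  5.31182655e+01]
disc [ 0.6002 -0.0232] r mm 29.6 res 0.89 z depth 0.0362
disc [0.5841 0.2694] r mm 32.8 res 1.07 z depth 0.0562
(array([ 0.5354339 , -0.23942833]), -4.6874237060546875, (171.23574829101562, 87.10466766357422))
 t 17.3 pos [0.4801 0.1197 0.1997] F [ 0.  -0.6 -0.2] w 88.2 ff 0.0
```

View pics/top3.png

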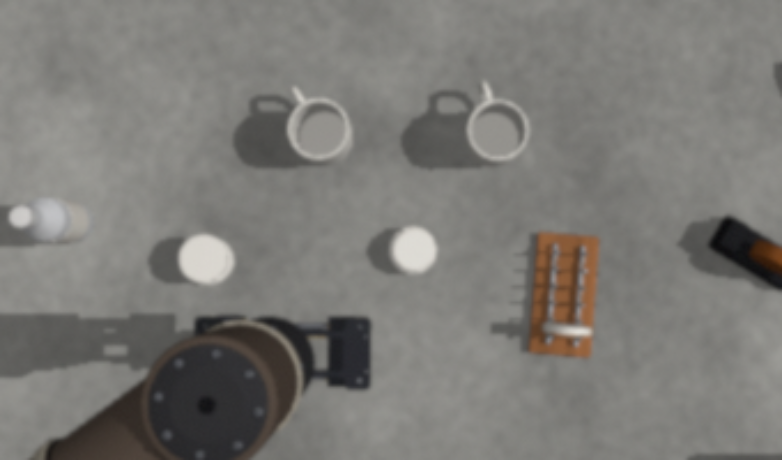

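Large disc big3 stands in the near slot at (568,330) in this crop, the rack has not moved and a3 is exposed. Next: a3 to a temporary spot, big1 to the rack, a3 back.

```bash
cat >> h.py <<'E'
def rack_scene():
    p,_=robot.grab_frame("scene"); k=cv2.cvtColor(p,cv2.COLOR_RGB2HSV); m=(k[...,0]<16)&(k[...,1]>110)&(k[...,2]>60); m[:145]=0;m[200:]=0;m[:,:195]=0;m[:,260:]=0
    return np.argwhere(m)[:,::-1].mean(0)
def rack_now():
    p,_=robot.grab_frame("top"); o,a,wh=rack(p); print("rack",np.round(o,4),round(a,1),np.round(wh)); return o+[.0004,0],a,rack_scene()
UP=.12
def pick_small(xy,zb,speed=.12):
    """zb: height of the disc's underside"""
    R=down(); t=np.array([*xy,zb+.0015]); robot.goto(t+[0,0,.06],R); robot.servo_line(t,speed=speed); robot.move_gripper(0.); stat("small grip")
    robot.servo_line(t+[0,0,UP],speed=.2); print("w after lift",round(88*robot.read_grip_width(),1))
def put_small(xy,zb):
    R=down(); robot.goto(np.array([*xy,zb+UP]),R)
    f=lower_to_contact(zb+.0015+.003,zb-.0005,step=.0008,thr=2.5,speed=.12); robot.move_gripper(0.85 if 0 else 1.0); q=robot.read_position(); robot.servo_line(q+[0,0,.08],speed=.2); stat("put")
def place_big(dx,rk,droop=0.):
    o,a,ref=rk; h=np.array([np.cos(np.radians(a)),np.sin(np.radians(a))]); s=o+dx*h; R=rot(a+180,90-AL,-1); dz=R[2,2]*BACK
    robot.goto(tcp((*s,.19),R),R); d=rack_scene()-ref; print("rack shift px",np.round(d,2))
    if np.abs(d).max()>.8: print("RACK MOVED?"); return False
    f=lower_to_contact(.084+dz,.058+dz,step=.006,thr=5,speed=.15)
    if f[2]>=5: print("BLOCKED"); return False
    f=lower_to_contact(.056+dz,.043+dz,step=.001,thr=4); robot.move_gripper(1.); q=robot.read_position(); robot.servo_line(q+[0,0,.1],speed=.2); stat("placed"); return True
E
python3 - <<'E'
from h import *
pick_small((.6002,-.0232),.028)
put_small((.48,.06),0.)
robot.goto([.48,.15,.2],down())
a=top_disc((.60,-.023),.028,.034); t=top_disc((.48,.06),.008,.03); print(t); rk=rack_now(); np.save("rk.npy",np.r_[rk[0],rk[1],rk[2]])
stat("")
E
```

```text
small grip t 19.4 pos [ 0.6004 -0.0232  0.0299] F [-1.3  0.3  3.9] w 59.3 ff 30.0
w after lift 59.2
f0 [-0.8  0.7  0.2]
stop z 0.0013 df [-2.1 -1.4  7.1]
put t 24.3 pos [0.4795 0.0603 0.0818] F [-0.3 -0.1 -0.2] w 88.0 ff 0.0
disc [ 0.5987 -0.0215] r mm 31.9 res 0.93 z depth 0.028
disc [0.4749 0.0544] r mm 25.1 res 2.81 z depth 0.3061
[0.47487788 0.05441655]
rack [ 0.5353 -0.2393] -4.6 [171.  87.]
 t 25.2 pos [0.4794 0.1491 0.1986] F [0.1 0.8 0.1] w 88.0 ff 0.0
```

Run:
```python
from h import *
v=np.load("rk.npy"); rk=(v[:2],v[2],v[3:])
pick_big((.5987,-.0218,.022))
ok=place_big(-.024,rk)
if ok:
    robot.goto([.48,.2,.2],down())
    top_disc((.60,-.023),.016,.03); top_disc((.48,.06),.008,.03); rack_now(); stat("")
    p,_=robot.grab_frame("scene"); cv2.imwrite("pics/sc4.png",cv2.resize(p[140:250,190:400,::-1],None,fx=3.5,fy=3.5,interpolation=cv2.INTER_CUBIC))
```

```text
at t 27.1 pos [ 0.5988 -0.0128  0.0141] F [-0.7 -0.2 -0.3] w 88.1 ff 0.0
grip t 27.6 pos [ 0.5988 -0.0127  0.0149] F [-1.1 -0.6  3.9] w 67.3 ff 30.0
lift t 28.6 pos [ 0.5982 -0.0124  0.1136] F [ 0.7 -0.5 -1.3] w 67.6 ff 30.0
rack shift px [-0.23 -0.  ]
f0 [ 1.1 -0.2 -0.4]
stop z 0.0448 df [-1.6  0.2 -0.8]
f0 [ 0.3  1.  -1.7]
stop z 0.0418 df [-0.2 -1.6  5.9]
placed t 36.0 pos [ 0.5037 -0.2366  0.142 ] F [ 0.1 -0.7 -0.8] w 88.1 ff 0.0
disc [ 0.5975 -0.0227] r mm 28.4 res 0.91 z depth 0.0159
disc [0.4775 0.0591] r mm 28.6 res 0.88 z depth 0.008
rack [ 0.5355 -0.2394] -4.7 [171.  87.]
 t 38.2 pos [0.4802 0.1997 0.1997] F [-0.6 -0.4 -0.5] w 87.9 ff 0.0
```

View pics/sc4.png

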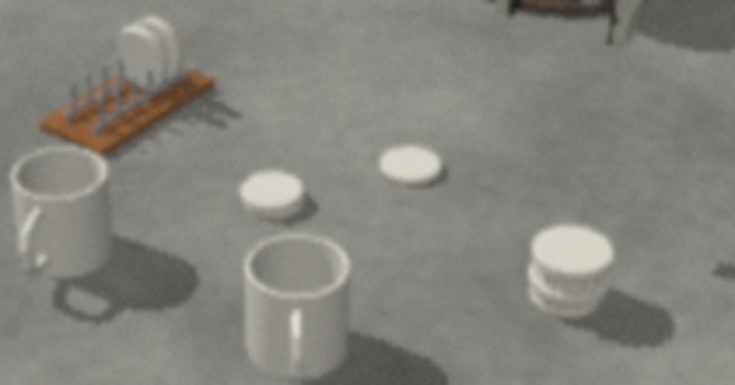

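Two large blanks stand in the rack. a1 and a2 are stacked at (273,195), a3 lies flat at (410,163), and stack b is at (570,270). I return a3, then start on b.

Run:
```python
from h import *
pick_small((.4795,.0603),0.)
put_small((.5997,-.0217),.016)
robot.goto([.48,.16,.2],down())
top_disc((.60,-.022),.024,.03); b=top_disc((.584,.269),.056,.034); rk=rack_now(); np.save("rk.npy",np.r_[rk[0],rk[1],rk[2]])
stat(""); np.save("b.npy",b)
```

```text
small grip t 40.3 pos [0.4796 0.0604 0.0017] F [-0.8  0.   3.9] w 59.3 ff 30.0
w after lift 58.9
f0 [0.5 0.5 0.1]
stop z 0.0173 df [-2.8 -0.1  4.2]
put t 45.2 pos [ 0.599  -0.0225  0.098 ] F [-0.7 -0.8 -0.4] w 88.1 ff 0.0
disc [ 0.5965 -0.0235] r mm 28.9 res 0.98 z depth 0.0239
disc [0.5841 0.2694] r mm 32.8 res 1.07 z depth 0.0562
rack [ 0.5354 -0.2394] -4.7 [171.  87.]
 t 46.4 pos [0.4803 0.159  0.1991] F [ 0.5  0.3 -0.1] w 88.2 ff 0.0
```

Run:
```python
from h import *
v=np.load("rk.npy"); rk=(v[:2],v[2],v[3:]); b=np.load("b.npy")
pick_big((*b,.05))
if place_big(0.,rk):
    robot.goto([.48,.10,.2],down())
    b=top_disc((.584,.268),.044,.03); np.save("b.npy",b); rack_now(); stat("")
```

```text
at t 48.1 pos [0.5842 0.2788 0.0426] F [ 0.6  0.5 -1.1] w 87.7 ff 0.0
grip t 48.5 pos [0.5842 0.2787 0.0429] F [-1.5 -1.2  3.4] w 67.5 ff 30.0
lift t 49.5 pos [0.5836 0.2786 0.1414] F [-0.6 -0.5 -1.1] w 67.8 ff 30.0
rack shift px [0.08 0.05]
f0 [ 0.2 -0.3 -2.2]
stop z 0.0448 df [-0.8  0.7  1.1]
f0 [-0.1  0.3 -1.7]
stop z 0.0428 df [ 0.1 -0.2  6.7]
placed t 56.7 pos [ 0.5279 -0.2381  0.1431] F [-0.7  1.  -0.5] w 88.1 ff 0.0
disc [0.5821 0.2655] r mm 31.9 res 1.33 z depth 0.0443
rack [ 0.5355 -0.2393] -4.7 [171.  87.]
 t 59.1 pos [0.4802 0.0998 0.1998] F [ 0.3  0.4 -0.2] w 87.9 ff 0.0
```

Run:
```python
from h import *
p,d=robot.grab_frame("top"); u,v=proj("top",[[.582,.266,.044]])[0]; im=p[int(v)-25:int(v)+25,int(u)-25:int(u)+25,::-1]
im=cv2.resize(im,None,fx=10,fy=10,interpolation=cv2.INTER_CUBIC)
t=np.linspace(0,2*np.pi,60)
for c,z,r,col in(((.5821,.2655),.044,.03,(0,0,255)),):
    q=proj("top",np.c_[c[0]+r*np.cos(t),c[1]+r*np.sin(t),0*t+z])-[int(u)-25,int(v)-25]; cv2.polylines(im,[((q+.5)*10).astype(np.int32)],True,col,1)
cv2.imwrite("pics/b5.png",cv2.convertScaleAbs(im,alpha=1.1))
P=cloud("top",d); g=P[int(v)-18:int(v)+18:2,int(u)-18:int(u)+18:2,2]*1000; print(np.round(g).astype(int))
```

```text
[[ 2  3  1 -3  3  2  0  2 -2 -1  3  1  1  1  1 -1 -2  2]
 [ 4  2 -1  1  3 -1 -3  2  3  0  1  2  1  3  0  2 -2  3]
 [ 0 -4  1  4  0 -2  5  1  1  2 -1  4  4  5 -1  0  2  4]
 [ 6 -4  5  1 -2 -3 -3  5  1  1  0 -3 -1 -1 -2  3  3 -1]
 [-2  5  3  1  2 -3 -2 -1 -2  2  1 -1  4  1 -2  3  0  1]
 [ 2  6  1 -2  0  3 43 44 48 47 44 23 27  4  0  2  2  1]
 [-2 -2 -2  3  1 47 45 46 46 41 45 43 41 24 -3  2 -2  2]
 [ 4 -1  1  5 -1 45 40 45 45 43 48 47 42 32 -4  2 -4  2]
 [ 1  1  0  1 44 46 47 41 45 45 47 49 41 35 25  1 -2 -1]
 [-1  4 -4  0 41 44 47 46 47 45 45 46 45 40 24 -1 -2  5]
 [ 2 -2  3  3 45 47 49 46 44 46 45 38 47 31 28  1 -2  1]
 [ 3 -1  5 -2  2 45 46 44 41 44 47 45 46 27 21  4  2 -5]
 [ 0  4  2 -2  1 44 47 44 40 43 43 42 34 30  2 -3  0  2]
 [ 0  2  5  4  0  4 27 48 45 42 46 31 31  4 -1  0  1 -2]
 [ 1  3  0  0 -4  3 -2 27 31 24 31 25 -1 -2 -1 -1  1 -5]
 [ 2 -1  2 -2  0  1  2  4 -2 -2  2  1  2  5 -2 -1  3  1]
 [ 1 -3  4  2  0  2  6 -3  5 -3 -3 -1  4  2  1  0  1  2]
 [ 3  2  2  5  3 -1 -1  3  1  3 -1  0  4 -2  3 -1  3  1]]
```

View pics/b5.png

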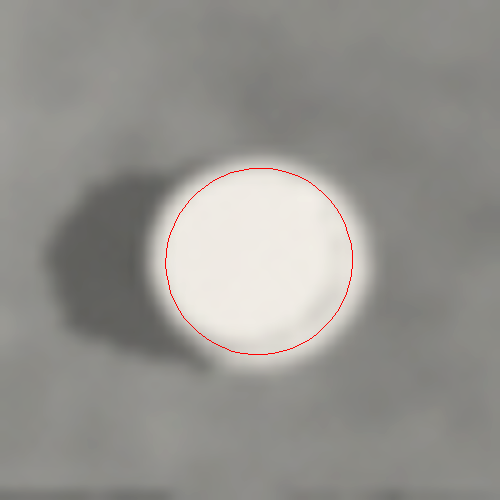

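```bash
cat >> h.py <<'E'
def depth_disc(xy,z):
    """disc centre from depth: pixels above (z-6 mm), averaged over 4 frames"""
    D=np.mean([robot.grab_frame("top")[1] for _ in range(4)],0); W=cloud("top",D)
    m=(np.hypot(W[...,0]-xy[0],W[...,1]-xy[1])<.05)&(W[...,2]>z-.006)
    X=ray_plane("top",np.argwhere(m)[:,::-1],z)[:,:2]; c=X.mean(0)
    o,r=cv2.minEnclosingCircle((X*1000).astype(np.float32))
    d=1000*np.sqrt(4*m.sum()/np.pi)*abs(ray_plane("top",(256,192),z)[0]-ray_plane("top",(257,192),z)[0]).max()
    print("depth disc",np.round(c,4),"encl",np.round(o,1),round(2*r,1),"area diam",round(d,1)); return c
E
python3 - <<'E'
from h import *
depth_disc((.582,.268),.044); depth_disc((.597,-.023),.024)
E
```

```text
depth disc [0.5853 0.2774] encl [585.9 319.6] 156.9 area diam 62.6
depth disc [ 0.5977 -0.0206] encl [601.2 -21.4] 129.5 area diam 61.9
```

```bash
cat >> h.py <<'E'
def depth_disc(xy,z):
    W=cloud("top",np.median([robot.grab_frame("top")[1] for _ in range(4)],0))
    m=((np.hypot(W[...,0]-xy[0],W[...,1]-xy[1])<.05)&(W[...,2]>z-.006)&(W[...,2]<z+.02)).astype(np.uint8)
    c=max(cv2.findContours(m,cv2.RETR_EXTERNAL,cv2.CHAIN_APPROX_NONE)[0],key=cv2.contourArea)
    X=ray_plane("top",c[:,0],z)[:,:2]; o,r=cv2.minEnclosingCircle((X*1000).astype(np.float32)); e=cv2.fitEllipse((X*1000).astype(np.float32))
    print("depth disc encl",np.round(o,1),round(2*r,1),"ell",np.round(e[0],1),np.round(e[1],1)); return np.array(e[0])/1000
E
python3 - <<'E'
from h import *
depth_disc((.582,.268),.044); depth_disc((.597,-.023),.024)
E
```

```text
depth disc encl [584.7 270.9] 59.8 ell [585.2 271.1] [56.4 57.9]
depth disc encl [597.5 -21. ] 59.3 ell [597.5 -21.4] [56.8 56.9]
```

Run:
```python
from h import *
pick_small((.585,.2705),.036); put_small((.47,.19),0.)
robot.goto([.47,.04,.2],down())
b=depth_disc((.584,.268),.036); top_disc((.584,.268),.036,.03); stat("")
```

```text
small grip t 62.0 pos [0.5851 0.2706 0.0378] F [-0.4 -0.1  2.7] w 59.2 ff 30.0
w after lift 58.8
f0 [-0.3  0.1  0.3]
stop z 0.0013 df [-1.9 -0.1  6.9]
put t 66.9 pos [0.4693 0.1895 0.0818] F [-0.1 -0.8  0.3] w 88.1 ff 0.0
depth disc encl [581.7 269.5] 63.6 ell [583.  270.6] [57.  59.1]
disc [0.5811 0.266 ] r mm 32.1 res 0.98 z depth 0.0367
 t 68.0 pos [0.4698 0.0406 0.199 ] F [ 0.8  0.4 -0.4] w 87.8 ff 0.0
```

Run:
```python
from h import *
pick_small((.583,.2697),.028); put_small((.47,.05),0.)
robot.goto([.47,-.03,.22],down())
depth_disc((.582,.266),.028); b=top_disc((.582,.266),.028,.034); np.save("b.npy",b); rk=rack_now(); np.save("rk.npy",np.r_[rk[0],rk[1],rk[2]]); stat("")
p,_=robot.grab_frame("top"); cv2.imwrite("pics/top6.png",cv2.resize(p[100:300,60:400,::-1],None,fx=2.3,fy=2.3))
```

```text
small grip t 70.3 pos [0.5831 0.2699 0.0298] F [-1.   0.4  3.1] w 58.6 ff 30.0
w after lift 59.0
f0 [ 0.6 -0.4  0.1]
stop z 0.0013 df [-3.3  1.   6. ]
put t 75.5 pos [0.4709 0.0507 0.0817] F [-0.7  0.8 -0.5] w 88.0 ff 0.0
depth disc encl [582.5 270.3] 67.9 ell [582.3 270.3] [64.1 66.1]
disc [0.581  0.2676] r mm 33.1 res 0.74 z depth 0.0281
rack [ 0.5353 -0.2393] -4.6 [171.  87.]
 t 76.5 pos [ 0.4698 -0.0297  0.2192] F [-0.1 -0.8 -0.4] w 88.2 ff 0.0
```

View pics/top6.png

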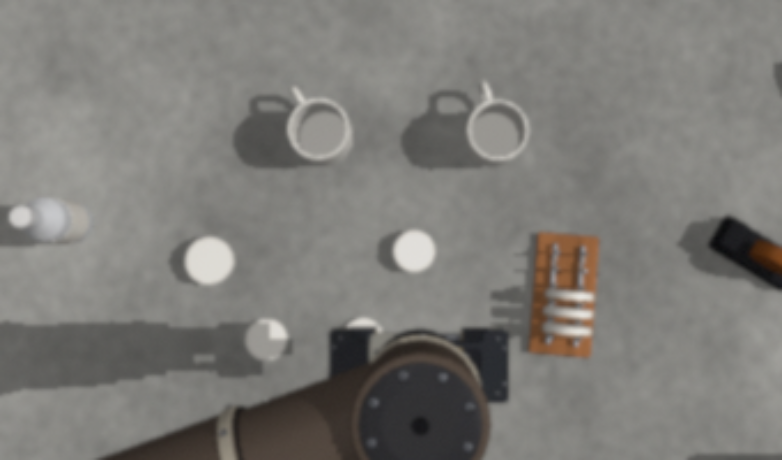

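Three large discs are upright in the rack at (568,297), (568,313) and (568,330). big2 is exposed at (210,260), and b4 and b3 are on the bench at (267,340) and (362,325).

Run:
```python
from h import *
v=np.load("rk.npy"); rk=(v[:2],v[2],v[3:])
pick_big((.5818,.269,.022))
if place_big(.024,rk):
    robot.goto([.47,-.05,.22],down())
    depth_disc((.582,.268),.016); top_disc((.582,.268),.016,.03); depth_disc((.47,.19),.008); top_disc((.47,.19),.008,.03); rack_now(); stat("")
```

```text
at t 78.6 pos [0.5821 0.2782 0.0145] F [-0.4 -0.1 -0.7] w 87.9 ff 0.0
grip t 79.1 pos [0.5818 0.2783 0.015 ] F [-1.6 -0.2  4.8] w 67.2 ff 30.0
lift t 80.1 pos [0.5813 0.2781 0.1134] F [-0.8 -0.6 -1.6] w 67.6 ff 30.0
rack shift px [-0.09 -0.03]
f0 [ 0.7 -0.2 -1.4]
stop z 0.0448 df [-0.7 -0.4  0.4]
f0 [-0.4 -0.4 -1.7]
stop z 0.0418 df [1.  0.5 6.5]
placed t 87.6 pos [ 0.5518 -0.2399  0.1421] F [-0.7 -0.4 -1.5] w 88.2 ff 0.0
depth disc encl [582.1 269.3] 59.5 ell [582.4 269. ] [56.8 57.3]
disc [0.5819 0.267 ] r mm 28.9 res 0.98 z depth 0.0163
depth disc encl [473.9 192.5] 77.3 ell [470.9 190.5] [57.5 64.5]
disc [0.5818 0.2688] r mm 29.1 res 0.99 z depth 0.0075
rack [ 0.5354 -0.2391] -4.6 [171.  87.]
 t 90.6 pos [ 0.47 -0.05  0.22] F [ 0.3  0.4 -0.6] w 88.1 ff 0.0
```

Run:
```python
from h import *
robot.goto([.43,-.12,.25],down())
b2=top_disc((.582,.268),.016,.03); b3=top_disc((.471,.051),.008,.03); b4=top_disc((.469,.19),.008,.03)
depth_disc((.471,.051),.008);depth_disc((.469,.19),.008)
np.save("bb.npy",[b2,b3,b4]); stat("")
```

```text
disc [0.5821 0.2676] r mm 28.3 res 0.82 z depth 0.0175
disc [0.4706 0.0493] r mm 29.1 res 0.91 z depth 0.0083
disc [0.4693 0.1935] r mm 24.8 res 1.87 z depth 0.0078
depth disc encl [472.7  52.4] 74.2 ell [472.6  51.2] [59. 64.]
depth disc encl [462.6 190.8] 74.5 ell [467.2 189.5] [57.3 65.5]
 t 91.6 pos [ 0.4301 -0.1198  0.2498] F [ 0.1 -0.   0.1] w 88.0 ff 0.0
```

Run:
```python
from h import *
pick_small((.4706,.0504),0.); put_small((.5823,.2687),.016)
robot.goto([.45,-.02,.22],down())
top_disc((.582,.268),.024,.03); depth_disc((.582,.268),.024); b4=top_disc((.4695,.19),.008,.03); stat("")
```

```text
small grip t 93.8 pos [0.4707 0.0505 0.0017] F [-0.9  0.5  3.1] w 59.0 ff 30.0
w after lift 58.8
f0 [ 0.3  0.1 -0.1]
stop z 0.0173 df [-2.9 -1.   4.2]
put t 99.0 pos [0.5816 0.268  0.098 ] F [0.2 0.5 0.1] w 88.0 ff 0.0
disc [0.5814 0.267 ] r mm 28.4 res 0.92 z depth 0.0251
depth disc encl [582.2 268.9] 59.9 ell [582.5 268.9] [57.3 57.6]
disc [0.4743 0.1833] r mm 25.7 res 3.77 z depth 0.0089
 t 100.6 pos [ 0.4502 -0.0196  0.2196] F [ 0.2  0.  -0.1] w 88.3 ff 0.0
```

Run:
```python
from h import *
pick_small((.4697,.1898),0.); put_small((.5823,.2688),.024)
robot.goto([.43,.05,.25],down())
for y,z,x in((.268,.032,.582),(-.022,.024,.598)): top_disc((x,y),z,.03); depth_disc((x,y),z)
rack_now(); stat("")
p,_=robot.grab_frame("scene"); A=cv2.resize(p[140:240,190:400,::-1],(780,371),interpolation=cv2.INTER_CUBIC)
cv2.imwrite("pics/fin_s.png",A)
p,_=robot.grab_frame("top"); cv2.imwrite("pics/fin_t.png",cv2.resize(p[140:280,100:360,::-1],None,fx=3,fy=3,interpolation=cv2.INTER_CUBIC))
```

```text
small grip t 102.9 pos [0.4698 0.1899 0.0017] F [-0.9 -0.9  3.6] w 58.7 ff 30.0
w after lift 58.8
f0 [ 0.4  1.  -0. ]
stop z 0.0253 df [-2.2 -1.8  4.4]
put t 107.7 pos [0.5817 0.2685 0.106 ] F [-0.4  0.7 -0.3] w 87.7 ff 0.0
disc [0.5803 0.2669] r mm 28.9 res 0.99 z depth 0.033
depth disc encl [581.2 269.1] 60.1 ell [581.1 269.1] [57.2 58. ]
disc [ 0.5969 -0.0231] r mm 28.5 res 1.01 z depth 0.0236
depth disc encl [597.5 -21. ] 59.3 ell [597.5 -21.4] [56.8 56.9]
rack [ 0.5353 -0.2393] -4.6 [171.  87.]
 t 109.5 pos [0.43 0.05 0.25] F [-0.2 -0.3  0.1] w 87.9 ff 0.0
```

View pics/fin_s.png

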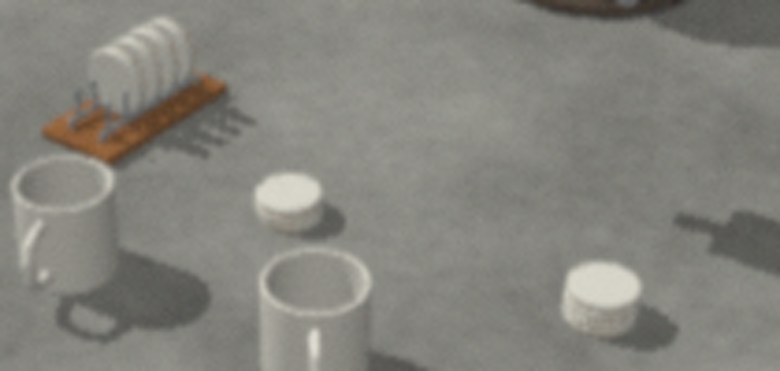

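View pics/fin_t.png

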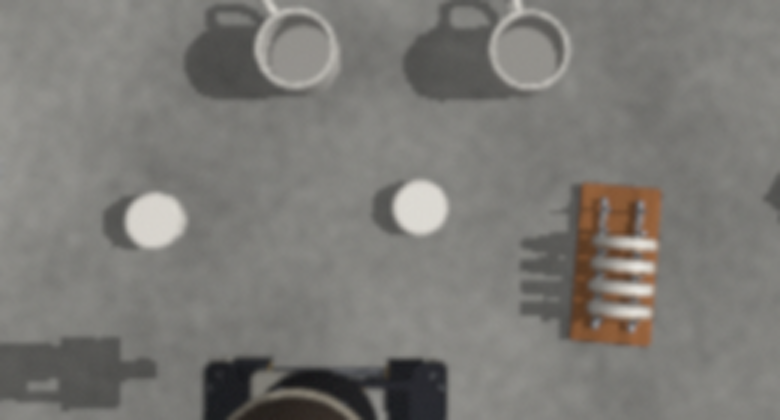

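The final views show four large discs upright in separate slots, at (625,243) to (620,310) in the top crop. Both small stacks are neat, at (155,220) and (420,207), and nothing else has moved. I hand it in.

```bash
python3 -c "
from rig import robot
print(robot.job_done())"
```

```text
the job is handed in; nothing more can be done
None
```

I handed the job in at about 110 s: all four large blanks stand upright in their own rack slots, and the small blanks are restacked flat on the stacks they came from, with the mugs, bottle and tape dispenser left alone; no verdict came back.

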